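# Tap the stamp handle into its head

### The arm

A 6-joint arm with a two-finger parallel gripper is mounted at the origin on the work surface. World frame = base frame: x ahead of the robot, y to its left, z up, the work surface at z = 0. Lengths are in m, angles in rad, forces in N, time in s.
With the tool pointing down it reaches from about 0.425 to 0.95 m from the base axis. Payload 14.7 kg.
Tool frame: the origin (TCP) lies midway between the tips of the shut fingers; the grasp point (between the pads) lies 19 mm behind it (ctrl.tcp_to_grasp is the distance from the TCP to the grasp point, in m); z points along the fingers, y is the line along which they close (so a half turn about z gives the same grasp; the last joint's range is limited). The gripper opens to 85 mm and grips with 20 to 120 N. Pads are 22 mm wide; open, the fingers measure 114 mm over their backs; the gripper's body (76 mm by 85 mm) begins 54 mm behind the grasp point. The pads swing forward as they close: fully open they stand 13 mm farther back than shut.
Start: joints at [-1.304, 0.48, 1.596, -0, 1.065, -0.047], TCP at [0.201, -0.618, 0.231] pointing down, gripper open.
Joint ranges: [-2.75, 2.75], [-0.82, 2.05], [0.23, 2.67], [-1.56, 4.7], [0.09, 2.69], [-2.92, 2.92]. Speed limits (rad/s): [1.89, 1.89, 2.39, 3.01, 3.01, 3.01].

### API

Orientations are given as a unit quaternion [x, y, z, w].
In Python, from cell import ctrl, claw, kin, status, eyes gives the robot as it stands. The module is installed in compiled form; this text tells all that it offers. Calls block until the motion is done:
- ctrl.move_ptp(position, orientation): joint-space move of the TCP to a pose.
- ctrl.line_to(position, rotation=None, feed=0.15, stop_force=None): straight line of the TCP; rotation=None keeps the orientation; feed is the mean speed in m/s. With stop_force (N) it stops when the force on the tool has changed by that much, and returns True; else False.
- ctrl.move_j(angles): joint-space move.
- claw.open_jaws() and claw.clamp(): open the fingers fully, or close them until they stop; the grip force is fixed at half the most.
- ctrl.pause(seconds).
- kin.ik(position, orientation): joint angles nearest the present ones, or None.
- status.observe(): the state.
- eyes.read_camera(name): name is "scene" or "top" or "wrist"; returns the picture (400x640x3 uint8, red, green, blue); there is no depth.
- eyes.camera_model(name): a dict with "K" (3x3 intrinsics, pixels), "k1" (the pictures are not rectified: a ray, as slopes to the right and down, at radius r is drawn at 1 + k1 r^2 times it, then the intrinsics apply), "R" (3x3) and "t" (3): a world point X has camera coordinates R X + t; the wrist camera has in their place "T_tool_cam" (4x4, takes a point from camera to tool coordinates, whose origin is the TCP and whose axes are the flange's). Camera axes: x right, y down, z forward; pixel columns grow to the right and rows downward; lengths in m; the calibration is good to about 2 mm. A picture is of the moment at which its call begins: read the wrist's pose just before it. camera_model takes no time and is no camera call.
A pose or a line that the arm cannot do raises ctrl.MotionError and nothing moves.
- ctrl.job_done(): hands the job in; it is judged then, once.
The state is a dict: "time": time; "q": joint angles; "qvel": joint speeds; "joint_torque": joint torques, N m; "position": TCP position; "tcp_rot": TCP orientation; "contact_force": force on the tool from outside, world axes, zero at the start; "moment": the same for the moment, N m; "opening": finger opening in m; "gripper_force": force on a finger pad.
Only numpy, scipy, OpenCV 4.12 (cv2) and the standard library are available. Lean on these libraries where they do the work, as an engineer would, in place of code of your own. Each camera call takes 0.05 s, during which the arm holds its last target. There are 200 camera calls.

### The job

Make up the clay stamp: take the turned wooden handle out of its block, set its tapered steel shank in the socket of the round brass stamp head and tap or press it down until it is wedged firmly, but without leaning hard, because the plaster nest under the head is brittle. Then lift the stamp by its handle, so that the taper alone carries the head, and leave it standing upright and let go in the round wooden tray; leave the other things on the table alone.

Things in the scene. Friction and masses are not known exactly. Their poses are not given: they have to be found in the camera images.
- handle: Stamp handle, about 0.14 kg, standing upright in the block; round. Origin at the centre of the underside of its collar, z along the handle to its top. Steel collar, 42 mm diameter, 6 mm thick; above it a turned wooden grip, 28 mm diameter, to 70 mm (hold it here), and a knob, 32 mm diameter, to 84 mm. Below the origin a tapered steel shank, 32 to 50 mm long (it differs)
- handle_top (a point): the flat top of the handle's knob, on the axis, 84 mm above the collar's underside: the place to tap
- head: Round brass stamp head, loose, 60 mm diameter, 46 mm high, dark upright ribs on its side, 0.65 to 0.85 kg, lying in the nest with its open socket upward. Origin at the centre of its underside, z up
- socket_mouth (a point): centre of the head's top face, 46 mm above its underside, on the socket's axis. A 30 mm bore leads to a tapered steel sleeve, 15 mm wide at its mouth, 9 mm down. The shank's taper is 20 to 13 mm in diameter with a nose 8.4 mm across. It grips with the collar still 3 to 26 mm above the head; from there the push grows 1 to 4 N per mm. A push of 11 to 16 N wedges it firmly; with much less the head drops off
- nest: The white plaster nest that the head lies in: round, fixed, 90 mm diameter, 22 mm high, recess 66 mm diameter with its floor 10 mm above the table. Origin on the table under its centre. Brittle: it cracks under more than 28 N in all, that is a push of about 19 N on top of the weight of head and handle
- rest: The round wooden tray where the finished stamp has to stand: fixed, 100 mm diameter, 18 mm high, recess 76 mm diameter with its floor 8 mm above the table. Origin on the table under its centre
- block: The square wooden block, fixed, 80 x 80 x 55 mm, origin on the table under its centre, with a 25 mm hole from top to bottom at its centre in which the handle stands loosely, its collar on the block's top
- bowl_a: bystander: green glazed bowl, 100 mm across, 45 mm high
- bowl_b: bystander: white bowl, 100 mm across, 50 mm high
- brush: bystander: brush 170 mm long lying on the table between the task's things
- rib: bystander: flat wooden rib 140 x 22 x 6 mm lying on the table
- square_head: bystander: square aluminium stamp head 50 x 50 x 30 mm, with no socket
- clay_bar: bystander: bar of leather-hard clay 50 x 120 x 35 mm
- glaze_pot: bystander: glaze jar 60 mm diameter, 70 mm high
Things that resemble listed ones, but are neither listed nor needed, are in the scene too. There is more than one size of the rest; the one meant has the size given above. What is shaped like the handle but green is not meant.

How it is judged:
By the outcome, as a careful person would: the job done as asked, in the order asked, and still so for the second after the job is handed in, with the robot touching nothing.
It also fails if it takes over 67 s, if anything falls off the work surface, if the arm or the gripper's body presses on something with over 40 N, if the wrist force passes 120 N, or if a joint passes its speed limit or range.

## Working session

There is one attempt and no reset: what is moved stays moved. The work goes in short steps, each a Python script; the robot and the scene stay as the last script left them, time stands still between calls to the robot, and variables do not carry over. Pictures are saved under pics/ and viewed, at most 12 in all, crops included, and the job is handed in when it is done.

```bash
mkdir -p pics; cat > h.py <<'E'
import numpy as np, cv2
from scipy.spatial.transform import Rotation as Ro
from cell import ctrl, claw, kin, status, eyes
def shot(name,fn):
    s=status.observe(); im=eyes.read_camera(name); cv2.imwrite(f'pics/{fn}.png',im[:,:,::-1]); return s,im
def cam(name,s=None):
    m=eyes.camera_model(name); K=np.array(m['K']);k1=m['k1']
    if 'R' in m: R=np.array(m['R']);t=np.array(m['t'])
    else:
        T=np.eye(4);T[:3,:3]=Ro.from_quat(s['tcp_rot']).as_matrix();T[:3,3]=s['position']
        W=np.linalg.inv(T@np.array(m['T_tool_cam']));R=W[:3,:3];t=W[:3,3]
    return K,k1,R,t
def ray(c,u,v):
    K,k1,R,t=c
    n=cv2.undistortPoints(np.array([[[u,v]]],float),K,np.array([k1,0,0,0.]))[0,0]
    return -R.T@t, R.T@np.array([n[0],n[1],1])
def onz(c,u,v,z):
    o,d=ray(c,u,v); return o+d*(z-o[2])/d[2]
def proj(c,P):
    K,k1,R,t=c
    return cv2.projectPoints(np.array([P],float),cv2.Rodrigues(R)[0],t,K,np.array([k1,0,0,0.]))[0][0,0]
def meet(a,b):
    (o1,d1),(o2,d2)=a,b
    A=np.stack([d1,-d2],1);x=np.linalg.lstsq(A,o2-o1,rcond=None)[0]
    p,q=o1+x[0]*d1,o2+x[1]*d2; return (p+q)/2,np.linalg.norm(p-q)
E
python3 - <<'E'
from h import *
s,_=shot('scene','scene0');shot('top','top0')
print(s['time'],s['tcp_rot'],s['contact_force'],ctrl.tcp_to_grasp)
for n in('scene','top'):
    K,k1,R,t=cam(n);print(n,K,k1,-R.T@t,R[2])
print(eyes.camera_model('wrist'))
E
```

```text
0.0 [ 9.87714344e-01  1.56269016e-01 -5.82520306e-05 -6.05154920e-04] [-0.62027042  0.62606513 -1.24314945] 0.0187
scene [[468.69570057   0.         308.43440923]
 [  0.         468.69570057 197.48372888]
 [  0.           0.           1.        ]] -0.11831245403573412 [0.94191614 0.8247746  0.755879  ] [-0.38076587 -0.71840166 -0.58216527]
top [[363.03248157   0.         321.89175449]
 [  0.         363.03248157 203.45929952]
 [  0.           0.           1.        ]] -0.0650389656278542 [0.46745617 0.03327866 0.92745821] [ 0.0725426   0.00684766 -0.99734181]
{'K': array([[297.16066713,   0.        , 320.12773056],
       [  0.        , 297.16066713, 195.84458607],
       [  0.        ,   0.        ,   1.        ]]), 'k1': -0.023251407707885786, 'T_tool_cam': array([[-8.36337620e-04, -9.59614091e-01, -2.81318497e-01,
         7.06666340e-02],
       [ 9.99999627e-01, -8.63132877e-04, -2.86608853e-05,
         1.48184780e-04],
       [-2.15311854e-04, -2.81318416e-01,  9.59614455e-01,
        -1.42442815e-01],
       [ 0.00000000e+00,  0.00000000e+00,  0.00000000e+00,
         1.00000000e+00]])}
```

View pics/scene0.png

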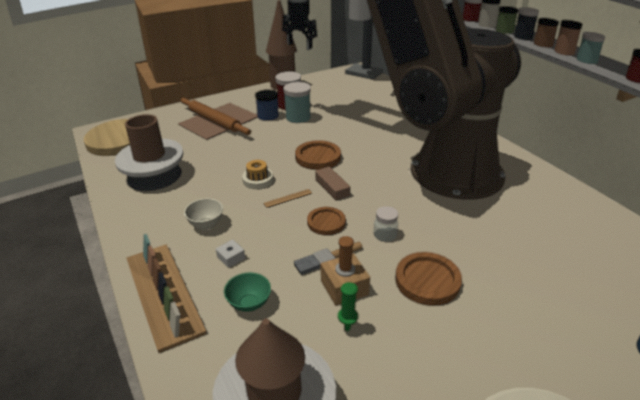

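View pics/top0.png

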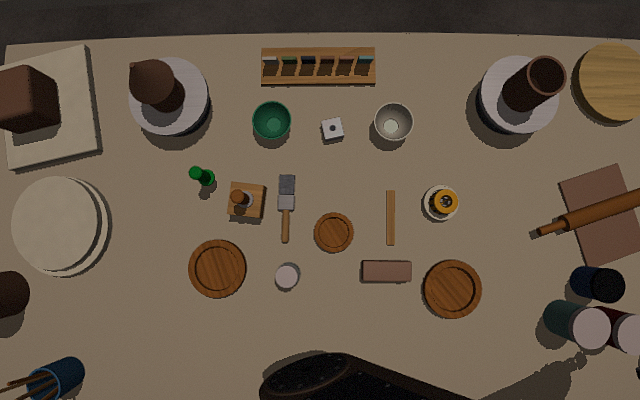

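Scene picture: wooden handle in its block at (346,250), the green look-alike at (348,300), the head in the white nest at (257,172), and the brush at (325,258).

Top picture:
- **Handle:** brown at (240,198). The green one at (202,176) is not meant.
- **Head in nest:** (442,203). The square head at (332,128) is not it.
- **Trays:** (333,232) is about 39 px across, roughly 100 mm. (217,268) and (452,289) are about 58 px, so too large.

My choice is the brown handle, the ribbed brass head and the small tray.

```bash
python3 - <<'E'
from h import *
c=cam('top'); im=cv2.imread('pics/top0.png')
for n,(u,v),z in(('handle',(238,196),.139),('block',(246,200),.055),('head',(444,202),.056),('nest',(440,203),.022),('tray',(333,232),.018)):
    print(n,onz(c,u,v,z))
for l,r,v in((314,354,232),(189,247,268),(423,482,289)): print(np.linalg.norm(onz(c,l,v,.018)-onz(c,r,v,.018)))
print(meet(ray(c,238,194),ray(cam('scene'),346,240)), meet(ray(c,445,201),ray(cam('scene'),257,163)))
a=cv2.resize(im[170:260,185:275],(400,400),interpolation=2);b=cv2.resize(im[160:250,400:490],(400,400),interpolation=2)
cv2.imwrite('pics/crop.png',np.hstack([a,b]))
E
```

```text
handle [0.5422712  0.22252661 0.139     ]
block [0.54038435 0.22303245 0.055     ]
head [ 0.53266472 -0.25623237  0.056     ]
nest [ 0.5327469  -0.25727576  0.022     ]
tray [0.46195838 0.01215038 0.018     ]
0.09993863931846718
0.14717016626837587
0.14940305757277
(array([0.5443017 , 0.22510307, 0.13565407]), np.float64(0.006414597907595389)) (array([ 0.53375155, -0.25661351,  0.06059934]), np.float64(0.0022218437424561606))
```

View pics/crop.png

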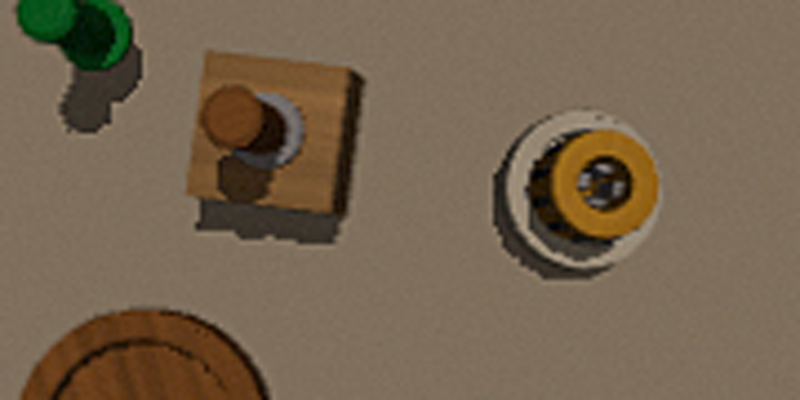

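Crop: the brown knob is at full-image (237.6,196.3), with its steel collar on the block at (245,199). The brass head's ring and dark bore are at (446,201) inside the white nest. Both choices are confirmed, so next I take close wrist views of each.

```bash
python3 - <<'E'
from h import *
c=cam('top');print(onz(c,237.6,196.3,.139),onz(c,245.3,199.2,.061),onz(c,446.1,201.3,.056))
Q=[1,0,0,0]
for p,n in(((.533,-.260,.21),'wh'),((.542,.2235,.27),'wb')):
    print(kin.ik(p,Q)); ctrl.move_ptp(p,Q); s,im=shot('wrist',n); print(s['time'],s['position'],s['q'],s['contact_force'])
    w=cam('wrist',s); np.save(f'pics/{n}.npy',np.r_[s['position'],s['tcp_rot']])
a=cv2.imread('pics/wh.png');b=cv2.imread('pics/wb.png')
cv2.imwrite('pics/w.png',np.hstack([a[:,120:520],b[:,120:520]]))
E
```

```text
[0.54161652 0.22340321 0.139     ] [0.54182452 0.22344371 0.061     ] [ 0.53433472 -0.26143252  0.056     ]
[-5.04959473e-01  4.23117101e-01  1.75373567e+00 -4.44089210e-16
  9.64739887e-01  1.06583685e+00]
1.8833 [ 0.53277466 -0.26076967  0.21003121] [-5.06172311e-01  4.23204460e-01  1.75349665e+00 -2.09872634e-04
  9.64760345e-01  1.06525814e+00] [ 0.37582897  0.19441852 -0.2150332 ]
[ 3.39411892e-01  3.53766636e-01  1.70108733e+00 -4.44089210e-16
  1.08673868e+00  1.91020822e+00]
3.7083 [0.54229977 0.2226064  0.26984867] [ 3.37947647e-01  3.53933487e-01  1.70122909e+00 -2.58901614e-04
  1.08664270e+00  1.90975565e+00] [-0.66156197 -0.11469091 -0.35786986]
```

View pics/w.png

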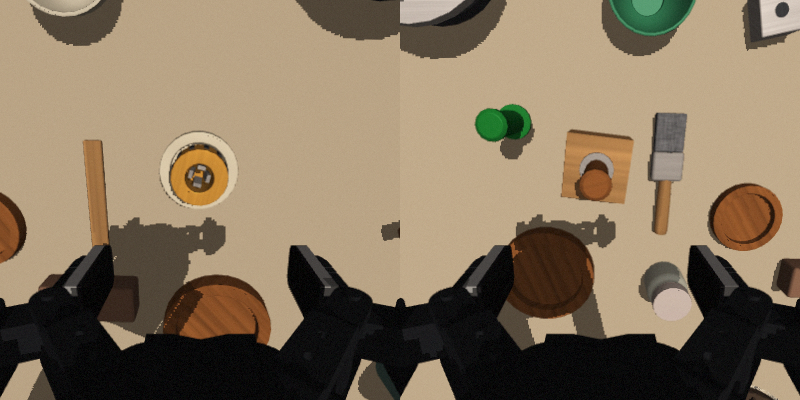

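Left half: brass ring and bore at about (199,177), white nest ring around it. Right half: knob at about (594,184) over its collar (597,168) on the block, brush to its right. I'll refine both with masks.

```bash
python3 - <<'E'
from h import *
def blob(fn,lo,hi,seed,box):
    im=cv2.imread(f'pics/{fn}.png');h=cv2.cvtColor(im,cv2.COLOR_BGR2HSV)
    m=cv2.inRange(h,lo,hi); k=np.zeros_like(m);u,v=seed;k[v-box:v+box,u-box:u+box]=255;m&=k
    cs,_=cv2.findContours(m,cv2.RETR_EXTERNAL,cv2.CHAIN_APPROX_NONE)
    return max(cs,key=cv2.contourArea),h[v,u]
d={}
for fn in('wh','wb'):
    p=np.load(f'pics/{fn}.npy');d[fn]=cam('wrist',dict(position=p[:3],tcp_rot=p[3:]))
def rep(fn,ctr,z):
    e=cv2.fitEllipse(ctr);(x,y),_=cv2.minEnclosingCircle(ctr)
    print(fn,e,onz(d[fn],*e[0],z), np.hypot(*(onz(d[fn],e[0][0]+e[1][0]/2,e[0][1],z)-onz(d[fn],e[0][0]-e[1][0]/2,e[0][1],z))[:2]))
c,_=blob('wh',(14,150,120),(28,255,255),(319,177),45); rep('wh',c,.056)
c,hv=blob('wb',(5,130,110),(16,255,255),(315,186),24);print(hv); rep('wb',c,.139)
# predicted pixels for known sizes
print(proj(d['wb'],[.5416,.2234,.139]),proj(d['wb'],[.5418,.2234,.061]),proj(d['wh'],[.5343,-.2614,.056]))
a=cv2.imread('pics/wh.png')[130:220,270:370];b=cv2.imread('pics/wb.png')[130:220,270:370]
cv2.imwrite('pics/w2.png',cv2.resize(np.hstack([a,b]),None,fx=4,fy=4,interpolation=cv2.INTER_NEAREST))
E
```

```text
wh ((318.8636474609375, 176.74464416503906), (55.23998260498047, 56.54621124267578), 77.86839294433594) [ 0.536955   -0.25992261  0.056     ] 0.056384776076326915
[ 13 185 146]
wb ((322.0703125, 183.5293731689453), (39.36037063598633, 41.4078483581543), 55.713722229003906) [0.54508754 0.22032763 0.139     ] 0.03727420688455705
[318.83647999 187.09993706] [319.06769059 170.5156094 ] [320.31437994 179.27956311]
```

View pics/w2.png

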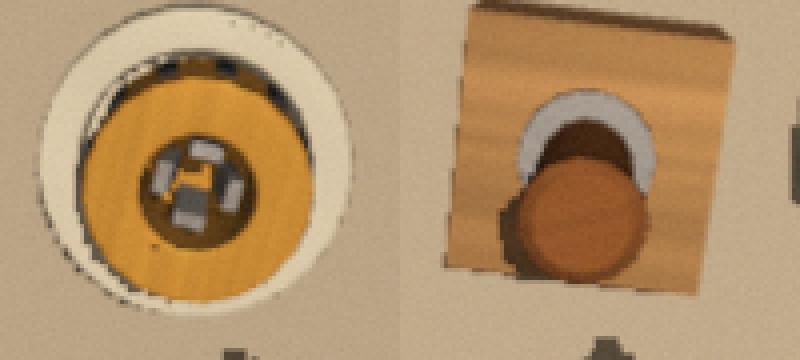

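Crop: the head's face is centred at full-picture (319.2,177) and the knob at (315.7,184.3). The bore is open, with the four-segment sleeve visible inside it. I'll grasp now, lift, and look at the held handle.

```bash
python3 - <<'E'
from h import *
for fn,px,z in(('wh',(319.2,177),.056),('wb',(315.7,184.3),.139)):
    p=np.load(f'pics/{fn}.npy');print(fn,onz(cam('wrist',dict(position=p[:3],tcp_rot=p[3:])),*px,z))
x,y=.5437,.2250
ctrl.line_to([x,y,.20]); 
print(ctrl.line_to([x,y,.076],feed=.12,stop_force=15)); 
s=status.observe();print(s['position'],s['contact_force'])
claw.clamp();ctrl.pause(.2);s=status.observe();print(s['time'],s['position'],s['opening'],s['gripper_force'],s['contact_force'])
ctrl.line_to([x,y,.22],feed=.15);ctrl.pause(.3);s,im=shot('wrist','held');print(s['time'],s['position'],s['contact_force'],s['opening'])
np.save('pics/held.npy',np.r_[s['position'],s['tcp_rot']])
shot('scene','held_s');a=cv2.imread('pics/held_s.png')[100:330,230:470]
cv2.imwrite('pics/held2.png',np.hstack([cv2.resize(a,(417,400)),cv2.imread('pics/held.png')[:,140:500]]))
E
```

```text
wh [ 0.53668784 -0.26026528  0.056     ]
wb [0.54434701 0.22636404 0.139     ]
False
[0.54418663 0.22517782 0.07670162] [ 0.40440808 -0.15885772  0.57778866]
6.3333 [0.5439415  0.22514622 0.07648155] 0.026471967696825686 54.731657803058624 [-1.34256376  1.02037678  7.57716487]
7.7417 [0.54351456 0.22494006 0.21949951] [ 0.1981888   0.10960622 -0.13296311] 0.026807744546741747
```

View pics/held2.png

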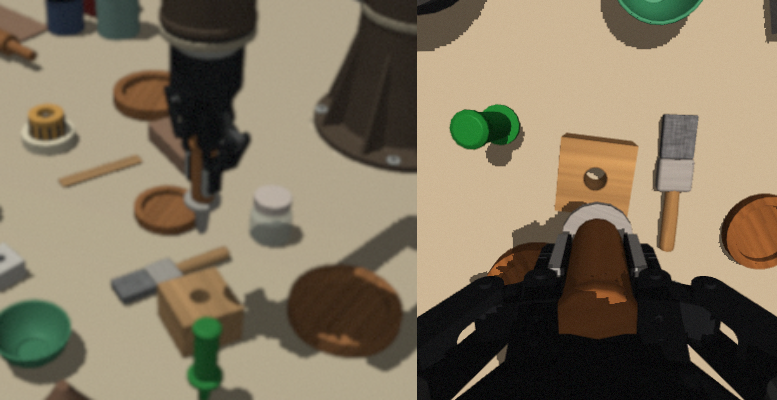

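The left view shows the handle held upright clear of the block. The wrist view shows the collar, centred at about u=322 with its far rim at v≈203. Next I work out the handle's offset in the tool frame.

```bash
python3 - <<'E'
from h import *
im=cv2.imread('pics/held.png');h=cv2.cvtColor(im,cv2.COLOR_BGR2HSV)
m=((h[:,:,1]<45)&(h[:,:,2]>120)).astype(np.uint8)*255
m[:195]=0;m[250:]=0;m[:,:270]=0;m[:,370:]=0
p=np.load('pics/held.npy');c=cam('wrist',dict(position=p[:3],tcp_rot=p[3:]))
P=[]
for v in range(200,236,2):
    r=np.flatnonzero(m[v]); 
    if len(r)>3:
        print(v,r.min(),r.max(),end='; ')
        if v<232: P+=[onz(c,r.min(),v,p[2]-.0153),onz(c,r.max(),v,p[2]-.0153)]
P=np.array(P);A=np.c_[2*P[:,:2],np.ones(len(P))];b=(P[:,:2]**2).sum(1);s=np.linalg.lstsq(A,b,rcond=None)[0]
print('\ncentre',s[:2],'r',np.sqrt(s[2]+s[0]**2+s[1]**2),'tool off',s[:2]-p[:2])
# hole centre in this view, block top
cx=[595-417+140,180];print('hole',onz(c,*cx,.055))
E
```

```text
204 317 322; 206 308 333; 208 303 336; 210 301 340; 212 298 343; 214 295 346; 216 293 347; 218 292 348; 220 290 350; 222 289 351; 224 288 353; 226 287 353; 228 286 353; 230 286 353; 232 292 354; 
centre [0.54339786 0.22464507] r 0.01986738223194784 tool off [-0.0001167  -0.00029498]
hole [0.54168172 0.2267458  0.055     ]
```

```bash
python3 - <<'E'
from h import *
ctrl.move_ptp([.536,-.2605,.20],[1,0,0,0]); ctrl.line_to([.536,-.2605,.150],feed=.1);ctrl.pause(.4)
F=[]
for i in range(6): ctrl.pause(.05);F.append(status.observe()['contact_force'])
print('base',np.mean(F,0),np.std(F,0));np.save('base.npy',np.mean(F,0))
s,im=shot('wrist','ov');shot('scene','ov_s');shot('top','ov_t');print(s['time'],s['position'],s['tcp_rot'])
a=cv2.resize(cv2.imread('pics/ov_s.png')[110:200,205:305],(440,400),interpolation=2)
cv2.imwrite('pics/ov2.png',np.hstack([a,cv2.imread('pics/ov.png')[:,140:500]]))
c=cam('scene');
for P in([.536,-.2605,.056],[*s['position'][:2],.056],[.5343,-.2614,.056]):print((proj(c,P)-[205,110])*[4.4,4.444])
E
```

```text
base [ 0.15588417 -0.2627349  -1.15693857] [0.66773802 0.48068008 0.35807898]
10.9583 [ 0.53599391 -0.26048844  0.15000501] [ 1.00000000e+00  2.08095436e-06  4.17493038e-06 -8.07209997e-06]
[222.14691144 239.54985135]
[222.1625243 239.5553913]
[223.99046117 238.21909004]
```

View pics/ov2.png

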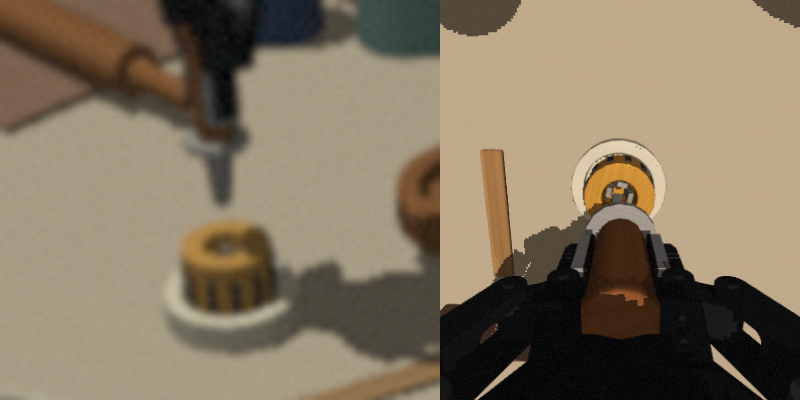

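Left view: the shank nose at (221,203) hangs above the bore at (227,243). Right view: collar and brass ring are aligned in u, both at about 620. One numeric check, then I insert.

```bash
python3 - <<'E'
from h import *
im=cv2.imread('pics/ov.png');h=cv2.cvtColor(im,cv2.COLOR_BGR2HSV)
c=cam('wrist',dict(position=[.536,-.26049,.15],tcp_rot=[1,0,0,0]))
def fit(m,rows,z):
    P=[]
    for v in rows:
        r=np.flatnonzero(m[v])
        if len(r)>3:P+=[onz(c,r.min(),v,z),onz(c,r.max()+1,v,z)]
    P=np.array(P);A=np.c_[2*P[:,:2],np.ones(len(P))];s=np.linalg.lstsq(A,(P[:,:2]**2).sum(1),rcond=None)[0]
    print(s[:2],np.sqrt(s[2]+s[0]**2+s[1]**2))
m=(cv2.inRange(h,(14,150,120),(28,255,255))>0);m[:,:270]=0;m[:,370:]=0;m[:160]=0;m[240:]=0
print([(v,np.flatnonzero(m[v]).min(),np.flatnonzero(m[v]).max()) for v in range(162,206,4) if m[v].any()])
fit(m,range(172,204,2),.056)
g=(h[:,:,1]<45)&(h[:,:,2]>120);g[:,:280]=0;g[:,360:]=0
fit(g,range(206,230,2),.15-.0153)
cs=cam('scene')
for z in(.135,.129,.129-.032,.129-.05):print(z,(proj(cs,[.536,-.2605,z])-[205,110])*[4.4,4.444])
E
```

```text
[(166, np.int64(304), np.int64(335)), (170, np.int64(297), np.int64(341)), (174, np.int64(293), np.int64(346)), (178, np.int64(290), np.int64(349)), (182, np.int64(288), np.int64(351)), (186, np.int64(286), np.int64(353)), (190, np.int64(285), np.int64(353)), (194, np.int64(284), np.int64(353)), (198, np.int64(284), np.int64(353)), (202, np.int64(285), np.int64(353))]
[ 0.53645024 -0.26037621] 0.029234840479375867
[ 0.53546782 -0.26108   ] 0.020282019665830427
0.135 [211.81703688 131.590708  ]
0.129 [212.62050129 140.04192206]
0.097 [216.85286585 184.40781571]
0.079 [219.19476309 208.84849399]
```

```bash
python3 - <<'E'
from h import *
b=np.load('base.npy');X=[.5366,-.2595]
def F(n=4):
    f=[]
    for i in range(n): f.append(status.observe()['contact_force']);ctrl.pause(.03)
    return np.mean(f,0)-b
ctrl.line_to([*X,.125],feed=.05,stop_force=5)
print(status.observe()['position'],F())
r=ctrl.line_to([*X,.075],feed=.02,stop_force=5)
s=status.observe();print(r,s['time'],s['position'],F(),s['moment'],s['opening'])
shot('scene','in_s');s,_=shot('wrist','in')
cv2.imwrite('pics/in2.png',np.hstack([cv2.resize(cv2.imread('pics/in_s.png')[110:200,205:305],(440,400),interpolation=2),cv2.imread('pics/in.png')[:,140:500]]))
E
```

```text
[ 0.53659101 -0.25946141  0.12485474] [-0.27598992  0.28855334  0.33042959]
True 13.3833 [ 0.53676048 -0.25965101  0.09419133] [ 1.55478723 -0.70808597  0.65103109] [-0.21224918 -0.23646677  0.04972923] 0.026450599551013376
```

View pics/in2.png

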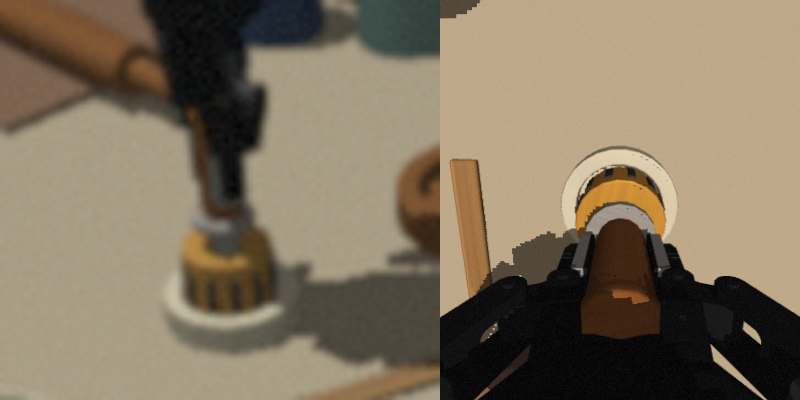

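The shank is inside the sleeve, with the collar about 17 mm above the head and the axes aligned in both halves. Now I press in small force-guarded steps.

```bash
python3 - <<'E'
from h import *
b=np.load('base.npy');X=[.5366,-.2595]
def F(n=6):
    f=[]
    for i in range(n): f.append(status.observe()['contact_force']);ctrl.pause(.03)
    return np.mean(f,0)-b
z=status.observe()['position'][2]
for k in range(16):
    z-=.001; r=ctrl.line_to([*X,z],feed=.01,stop_force=8); f=F(); s=status.observe()
    print(r,round(s['time'],2),s['position'].round(4) if hasattr(s['position'],'round') else s['position'],f.round(2),round(s['opening'],4))
    if f[2]>10.5: break
E
```

```text
False 14.07 [ 0.5368 -0.2597  0.0935] [ 0.23 -0.71  6.57] 0.0265
False 14.52 [ 0.5369 -0.2597  0.0928] [-0.69 -0.3  10.52] 0.0269
```

```bash
python3 - <<'E'
from h import *
b=np.load('base.npy');X=[.5366,-.2595]
def F(n=10):
    f=[]
    for i in range(n): f.append(status.observe()['contact_force']);ctrl.pause(.03)
    return np.mean(f,0)-b
print(F())
z=status.observe()['position'][2]; z0=z
cmd=.0922-.0002
for k in range(6):
    cmd-=.0003 
    r=ctrl.line_to([*X,cmd],feed=.01,stop_force=6); f=F(); s=status.observe()
    print(r,cmd,round(s['time'],2),np.round(s['position'],4),f.round(2))
    if f[2]>13: break
E
```

```text
[-0.48844633 -0.39356943 10.73375327]
False 0.0917 15.43 [ 0.537  -0.2597  0.0925] [-0.98  0.32 14.63]
```

A push of 14.6 N is inside the 11–16 N window. Now I lift and check the weight.

```bash
python3 - <<'E'
from h import *
b=np.load('base.npy');X=[.5369,-.2597]
ctrl.line_to([*X,.16],feed=.04);ctrl.pause(.4)
f=[]
for i in range(8): f.append(status.observe()['contact_force']);ctrl.pause(.03)
s,_=shot('wrist','lf');shot('scene','lf_s');shot('top','lf_t');print(s['time'],s['position'],np.mean(f,0)-b)
# tray by colour in top view
c=cam('top');im=cv2.imread('pics/top0.png');h=cv2.cvtColor(im,cv2.COLOR_BGR2HSV)
m=cv2.inRange(h,(5,120,60),(18,255,255));k=np.zeros_like(m);k[208:256,309:358]=255;m&=k
e=cv2.fitEllipse(cv2.convexHull(max(cv2.findContours(m,0,1)[0],key=cv2.contourArea)));print(e,onz(c,*e[0],.016))
p=np.load('pics/wb.npy');w=cam('wrist',dict(position=p[:3],tcp_rot=p[3:]))
h=cv2.cvtColor(cv2.imread('pics/wb.png'),cv2.COLOR_BGR2HSV);m=cv2.inRange(h,(3,110,50),(18,255,255));k=np.zeros_like(m);k[175:258,422:510]=255;m&=k
e=cv2.fitEllipse(cv2.convexHull(max(cv2.findContours(m,0,1)[0],key=cv2.contourArea)));print(e,onz(w,*e[0],.016))
cv2.imwrite('pics/lf2.png',np.hstack([cv2.resize(cv2.imread('pics/lf_s.png')[90:200,195:315],(436,400),interpolation=2),cv2.imread('pics/lf.png')[:,140:500]]))
E
```

```text
17.9583 [ 0.53688305 -0.25969648  0.15999425] [-0.06632979 -0.01140774 -7.10190675]
((333.3753356933594, 231.9525604248047), (39.32818603515625, 39.643733978271484), 3.0088908672332764) [0.46205957 0.01116342 0.016     ]
((466.0775146484375, 216.6728973388672), (66.0926742553711, 72.55036163330078), 64.31155395507812) [0.46548843 0.01385126 0.016     ]
```

View pics/lf2.png

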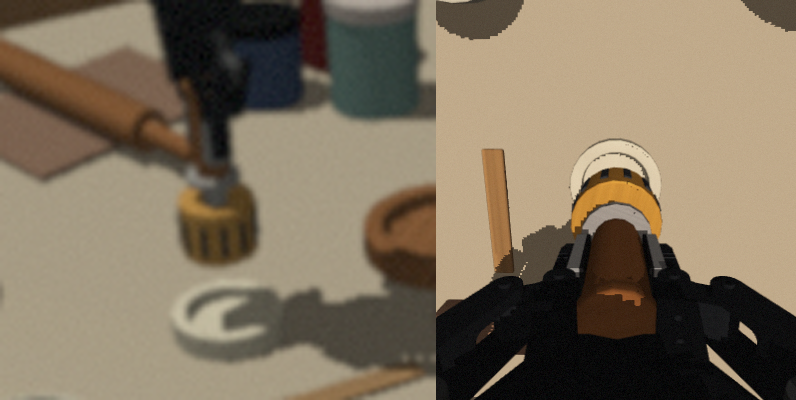

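Left view: the head hangs from the shank, clear of the empty nest, which shows no crack. The wrist carries 7.1 N more than before. Next I carry it to the tray.

```bash
python3 - <<'E'
from h import *
b=np.load('base.npy');X=[.4635,.0125]
def F(n=6):
    f=[]
    for i in range(n): f.append(status.observe()['contact_force']);ctrl.pause(.03)
    return (np.mean(f,0)-b).round(2)
ctrl.line_to([.5369,-.2597,.18],feed=.08)
print(kin.ik([*X,.18],[1,0,0,0]),kin.ik([*X,.085],[1,0,0,0]))
ctrl.line_to([*X,.18],feed=.12);ctrl.pause(.3);print(F(),status.observe()['time'])
ctrl.line_to([*X,.115],feed=.06)
s,_=shot('wrist','tr');shot('scene','tr_s');shot('top','tr_t');print(s['position'])
cv2.imwrite('pics/tr2.png',np.hstack([cv2.resize(cv2.imread('pics/tr_s.png')[150:260,265:385],(436,400),interpolation=2),cv2.imread('pics/tr.png')[:,140:500]]))
c=cam('wrist',s)
im=cv2.imread('pics/tr.png');h=cv2.cvtColor(im,cv2.COLOR_BGR2HSV)
E
```

```text
[-3.84328278e-02  2.91122881e-01  2.06555420e+00 -4.44089210e-16
  7.84915569e-01  1.53236350e+00] [-3.84328278e-02  4.52450000e-01  2.14667320e+00 -4.44089210e-16
  5.42469458e-01  1.53236350e+00]
[-0.06  0.3  -7.18] 21.5083
[0.46378721 0.01251111 0.11532074]
```

View pics/tr2.png

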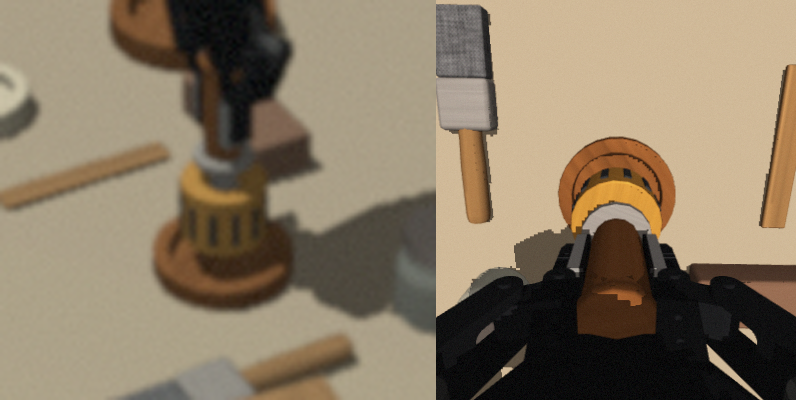

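The head hangs over the tray: tray centre u≈617, head u≈616.5 in the right half. The left half also looks centred. Now I lower it until it touches.

```bash
python3 - <<'E'
from h import *
b=np.load('base.npy');X=[.4635,.0125]
def F(n=6):
    f=[]
    for i in range(n): f.append(status.observe()['contact_force']);ctrl.pause(.03)
    return (np.mean(f,0)-b).round(2)
ctrl.line_to([*X,.096],feed=.04,stop_force=6);z=status.observe()['position'][2];print(z,F())
for k in range(16):
    z-=.0007;r=ctrl.line_to([*X,z],feed=.01,stop_force=6);f=F(4);print(r,round(z,4),round(status.observe()['position'][2],4),f)
    if f[2]>-3: break
claw.open_jaws();ctrl.pause(.3);s=status.observe();print(s['time'],s['opening'],F())
ctrl.line_to([s['position'][0],s['position'][1],.25],feed=.12)
ctrl.line_to([.60,.0125,.30],feed=.15);ctrl.pause(.2)
shot('scene','fin_s');shot('top','fin_t');print(status.observe()['time'])
cv2.imwrite('pics/fin2.png',np.hstack([cv2.resize(cv2.imread('pics/fin_s.png')[130:260,255:385],(400,400),interpolation=2),cv2.resize(cv2.imread('pics/fin_t.png')[160:300,270:410],(400,400),interpolation=2)]))
E
```

```text
0.09580979851063201 [-0.17  0.17 -6.99]
False 0.0951 0.0951 [-0.2   0.76 -7.13]
False 0.0944 0.0944 [-0.16  0.55 -6.69]
False 0.0937 0.0937 [-0.51  0.51 -6.84]
False 0.093 0.093 [-0.37  0.01 -7.02]
False 0.0923 0.0923 [-0.15  0.3  -6.19]
False 0.0916 0.0916 [-0.15  0.59 -7.14]
False 0.0909 0.0909 [ 0.65  0.67 -7.3 ]
False 0.0902 0.0905 [-2.37  0.81  6.67]
27.6917 0.08571733299654473 [-0.28  0.24  1.03]
30.7917
```

View pics/fin2.png

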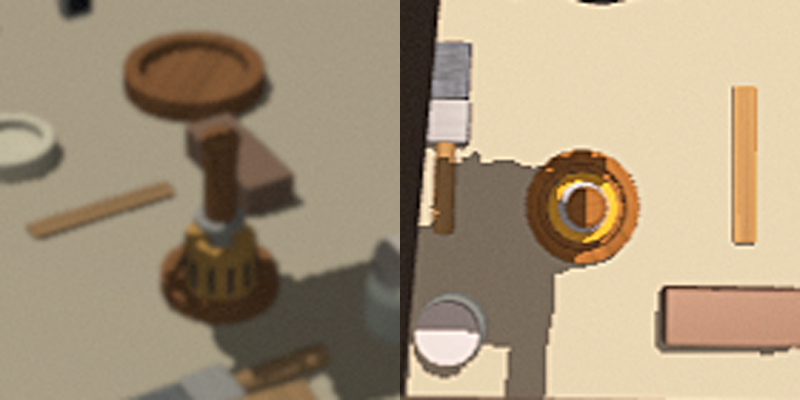

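The stamp stands upright and centred in the small tray, released, with the other things where they were.

```bash
python3 -c "
from h import *
print(ctrl.job_done())"
```

```text
the job is handed in; nothing more can be done
None
```

The stamp is assembled (wedged with a push of about 14.6 N), was lifted by its handle with the taper alone carrying the head, and now stands upright and released in the 100 mm tray; I handed the job in at about 31 s and don't have the verdict.

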